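Pour the dome nuts into the empty bin

ROBOT

A 6-joint arm with a two-finger parallel gripper is mounted at the origin on the work surface. World frame = base frame: x ahead of the robot, y to its left, z up, the work surface at z = 0. Lengths are in m, angles in degrees, forces in N, time in s.
With the tool pointing down it reaches from about 0.25 to 0.725 m from the base axis. Payload 9.7 kg.
Tool frame: the origin (TCP) lies midway between the tips of the shut fingers; the grasp point (between the pads) lies 19 mm behind it; z points along the fingers, y is the line along which they close (so a half turn about z gives the same grasp; the last joint's range is limited). The gripper opens to 85 mm and grips with 20 to 120 N. Pads are 22 mm wide; open, the fingers measure 114 mm over their backs; the gripper's body (76 mm by 85 mm) begins 54 mm behind the grasp point. The pads swing forward as they close: fully open they stand 13 mm farther back than shut.
Start: joints at [74.542, 4.979, 10.078, 95.1, 0, 90], TCP at [0.147, 0.53, 0.231] pointing down, gripper open.
Joint ranges: [-179.16, 179.16], [-48.56, 103.87], [-65.8, 70.77], [-126.05, 130.52], [-82.76, 87.17], [-180, 180]. Speed limits (degrees/s): [127.2, 127.2, 147.25, 180, 180, 180].

INTERFACE

Orientations are given as [roll, pitch, yaw] about the fixed x, y, z axes, in that order (R = Rz(yaw) Ry(pitch) Rx(roll)).
In Python, from workcell import readout, imaging, bot, spotter gives the robot as it stands.
- The arm moves only by the shell command python3 -m jog 'ROWS' [FORCE]. ROWS is JSON, a list of rows, each an object with "rotation": the turn, a rotation vector about the world's x, y, z in degrees, a list of three; "translation": the shift along the world's x, y, z in mm, a list of three; "grip": the finger opening in mm, from 0 to 85.4. In form: [{"rotation": [wx, wy, wz], "translation": [dx, dy, dz], "grip": grip}, ...]. A call has 1 to 20 rows; each row is the pose to reach, as a shift and turn from the pose commanded when the call began; what a row does not reach only later rows make up. A row lasts 1/10 s, in which the tool goes at most 50 mm and 8.59 degrees, less where a joint would pass 70% of its speed; a pose out of reach is approached as far as the arm can. A call with a gripper value outside its range is refused whole. The fingers move at their own pace and stop on an object; FORCE is the grip in N (left out, the last holds). Time passes only in rows, so rows that repeat a pose let the fingers close. It gives the time, the measured TCP pose, the force, the opening and the grip force at its end, in the units of the state.
- readout.get_obs(): the state, without advancing time (a new reading comes with each control period).
- imaging.camera(name): name is "scene" or "top" or "wrist"; returns (picture, depth): 384x512x3 uint8, red, green, blue; 384x512 float32, m along the optical axis (not along the pixel's ray), 0 where there is no reading.
- imaging.camera_info(name): a dict with "vertical_fov" (degrees; the focal length in pixels is half the picture's height over the tangent of half this angle, whatever the lens; pixels are square), "cx", "cy" (the principal point, pixels), "extrinsics" (4x4, takes a point from camera to world coordinates); the wrist camera has in their place "tool_from_camera" (4x4, takes a point from camera to tool coordinates, whose origin is the TCP and whose axes are the flange's). Camera axes: x right, y down, z forward; pixel columns grow to the right and rows downward; lengths in m; the calibration is good to about 2 mm. A picture is of the moment at which its call begins: read the wrist's pose just before it. camera_info takes no time and is no camera call.
- bot.job_done(): hands the job in; it is judged then, once.
Trained networks look in the newest picture that a camera, given by its name, has taken for a name from the list of things; names that differ only in an ending like _2 or _b are one class to them, and where a whole thing is asked for, a point or a joint stands for the part that bears it (a point fixed in the world has none). Each returns a list of dicts, best first, with "confidence" (0 to 1); they miss things now and then, are a little off and sometimes report something else, mostly with a low value. They report only what shows in the picture. A call takes as long as a camera call.
- spotter.spot_in(camera, target): "box" ([centre column, centre row, width, height] in pixels, round what is visible of it).
- spotter.mark_of(camera, target): "uv" ([column, row] in pixels: a listed point, or the origin of a listed thing).
The state is a dict: "time": time; "q": joint angles; "qd": joint speeds; "joint_efforts": joint torques, N m; "ee_pos": TCP position; "tcp_rot": TCP orientation; "wrist_force": force on the tool from outside, world axes, zero at the start; "torque": the same for the moment, N m; "opening": finger opening in m; "grasp_force": force on a finger pad.
Only numpy, scipy, OpenCV 4.12 (cv2) and the standard library are available. Lean on these libraries where they do the work, as an engineer would, in place of code of your own. Each camera call takes 0.05 s, during which the arm holds its last target. There are 200 camera calls.

TASK

Pick up the steel dipper by its handle and pour all five dome nuts from it into the empty one of the two parts bins beside it. Then set the dipper down upright on the bench before letting go of it. Leave the spanner, the collet chuck and the grease tin where they are.

Things in the scene. Friction and masses are not known exactly. Their poses are not given: they have to be found in the camera images.
- dipper: Loose steel dipper, 220 g: an open conical cup, outer radius 40 mm at the base, 64 mm at the rim, 42 mm high, walls 3 mm, floor 4 mm, with one straight level round bar handle, 16 mm in diameter. Origin: centre of the cup's underside; z up out of the mouth. The handle lies along its own -x, its axis 36 mm above the underside, bare from 64 to 158 mm from the cup's axis.
- dipper_grip (a point): Point on the axis of the dipper's handle, 115 mm from the cup's axis towards the handle's free end and 36 mm above the underside: a good place to grip, fingers closing across the bar. Axes as dipper.
- dipper_mouth (a point): Centre of the dipper's mouth, on the cup's axis at rim height, 42 mm above the underside. Axes as dipper.
- empty_bin: The empty one of two equal grey sheet-metal parts bins, fixed to the bench: 170 mm along its x, 150 mm along its y, 55 mm high, open on top, walls and floor 4 mm thick. Origin: centre of its underside, on the bench; z up.
- stud_bin: The other grey bin, the same size and fixed too, full of steel studs up to 46 mm high. Origin: centre of its underside.
- nut0: One of five equal brass dome nuts that start in the dipper: hexagon 23 mm across its corners, 21 mm tall with its dome, about 25 g. Origin: its middle, 10 mm above its flat underside; z points out of the dome.
- nut1: One of five equal brass dome nuts that start in the dipper: hexagon 23 mm across its corners, 21 mm tall with its dome, about 25 g. Origin: its middle, 10 mm above its flat underside; z points out of the dome.
- nut2: One of five equal brass dome nuts that start in the dipper: hexagon 23 mm across its corners, 21 mm tall with its dome, about 25 g. Origin: its middle, 10 mm above its flat underside; z points out of the dome.
- nut3: One of five equal brass dome nuts that start in the dipper: hexagon 23 mm across its corners, 21 mm tall with its dome, about 25 g. Origin: its middle, 10 mm above its flat underside; z points out of the dome.
- nut4: One of five equal brass dome nuts that start in the dipper: hexagon 23 mm across its corners, 21 mm tall with its dome, about 25 g. Origin: its middle, 10 mm above its flat underside; z points out of the dome.
- spanner: Loose open-ended spanner, 170 mm long, lying flat on the bench. To be left alone. Origin: under its middle; it lies along its x.
- collet_chuck: Loose dark steel collet chuck standing on the bench, 60 mm in diameter and 60 mm high. To be left alone. Origin: centre of its underside.
- grease_tin: Loose closed flat tin standing on the bench, 70 mm in diameter and 55 mm high. To be left alone. Origin: centre of its underside.

How it is judged (in metres and radians):
On the way, in this order (a step that is already met when the one before it is completed fails the run):
1. the dipper is lifted at least 50 mm off the bench with all five nuts in it (height (world z) of dipper above 0.05 m and distance between each of nut0, nut1, nut2, nut3, nut4 and dipper_mouth below 0.075 m), for 0.1 s.
2. all five nuts are in the empty bin while the dipper is held up, clear of the bench by 50 mm (x of nut0 in the frame of empty_bin between -0.083 and 0.083 m and y of nut0 in the frame of empty_bin between -0.073 and 0.073 m and z of each of nut0, nut1, nut2, nut3, nut4 in the frame of empty_bin below 0.055 m and x of nut1 in the frame of empty_bin between -0.083 and 0.083 m and y of nut1 in the frame of empty_bin between -0.073 and 0.073 m and x of nut2 in the frame of empty_bin between -0.083 and 0.083 m and y of nut2 in the frame of empty_bin between -0.073 and 0.073 m and x of nut3 in the frame of empty_bin between -0.083 and 0.083 m and y of nut3 in the frame of empty_bin between -0.073 and 0.073 m and x of nut4 in the frame of empty_bin between -0.083 and 0.083 m and y of nut4 in the frame of empty_bin between -0.073 and 0.073 m and height (world z) of dipper above 0.05 m and contact force between the fingers and dipper above 0.5 N), for 0.2 s.
3. the dipper stands upright on the bench (underside within 15 mm of it, tilt under 0.15 rad) while the fingers still hold it (height (world z) of dipper below 0.015 m and angle between dipper's own z axis and vertical below 0.15 rad and contact force between the fingers and dipper above 0.5 N), for 0.1 s.
At the end, for the whole second after the job is handed in: All five nuts lie at rest inside the empty bin, below its rim (middles within 83 mm by 73 mm of its centre and under 55 mm above its underside); the dipper stands at rest on the bench, released, its underside within 10 mm of the top, within 0.15 rad of upright (x of nut0 in the frame of empty_bin between -0.083 and 0.083 m and y of nut0 in the frame of empty_bin between -0.073 and 0.073 m and z of each of nut0, nut1, nut2, nut3, nut4 in the frame of empty_bin below 0.055 m and x of nut1 in the frame of empty_bin between -0.083 and 0.083 m and y of nut1 in the frame of empty_bin between -0.073 and 0.073 m and x of nut2 in the frame of empty_bin between -0.083 and 0.083 m and y of nut2 in the frame of empty_bin between -0.073 and 0.073 m and x of nut3 in the frame of empty_bin between -0.083 and 0.083 m and y of nut3 in the frame of empty_bin between -0.073 and 0.073 m and x of nut4 in the frame of empty_bin between -0.083 and 0.083 m and y of nut4 in the frame of empty_bin between -0.073 and 0.073 m and height (world z) of dipper below 0.01 m and angle between dipper's own z axis and vertical below 0.15 rad and linear speed of dipper below 0.03 m/s and linear speed of each of nut0, nut1, nut2, nut3, nut4 below 0.05 m/s); the robot touches nothing.
It fails at once if the spanner is moved more than 30 mm (distance of spanner from where it was at the start of the episode above 0.03 m).
It fails at once if the collet chuck is moved more than 30 mm (distance of collet_chuck from where it was at the start of the episode above 0.03 m).
It fails at once if the grease tin is moved more than 30 mm (distance of grease_tin from where it was at the start of the episode above 0.03 m).
It also fails if it takes over 64 s, if anything falls off the work surface, if the arm or the gripper's body presses on something with over 40 N, if the wrist force passes 120 N, or if a joint passes its speed limit or range.

## Working session

There is one attempt and no reset: what is moved stays moved. The work goes in short steps, Python scripts to look and compute and a shell command to move; the robot and the scene stay as the last step left them, time stands still between calls to the robot, and variables do not carry over. Pictures are saved under pics/ and viewed, at most 10 in all, crops included, and the job is handed in when it is done.

```bash
mkdir -p pics; cat > h.py <<'E'
import numpy as np, cv2
from workcell import readout, imaging, bot, spotter
from scipy.spatial.transform import Rotation as R
def cam(n):
    o=readout.get_obs(); i=imaging.camera_info(n); p,d=imaging.camera(n)
    if n=='wrist':
        T=np.eye(4); T[:3,:3]=R.from_euler('xyz',o['tcp_rot'],degrees=True).as_matrix(); T[:3,3]=o['ee_pos']
        E=T@np.array(i['tool_from_camera'])
    else: E=np.array(i['extrinsics'])
    f=p.shape[0]/2/np.tan(np.radians(i['vertical_fov'])/2)
    return p,d,E,f,i['cx'],i['cy']
def pt(c,u,v,z=None):
    "world point of pixel by depth, or on the plane of height z"
    p,d,E,f,cx,cy=c; ray=np.array([(u-cx)/f,(v-cy)/f,1])
    if z is None:
        w=d[int(v)-1:int(v)+2,int(u)-1:int(u)+2]; w=w[w>0]; s=np.median(w) if w.size else np.nan
    else: s=(z-E[2,3])/(E[:3,:3]@ray)[2]
    return E[:3,:3]@(ray*s)+E[:3,3]
def save(c,n): cv2.imwrite('pics/'+n,c[0][:,:,::-1])
E
python3 - <<'E'
from h import *
np.set_printoptions(precision=3,suppress=True)
print(readout.get_obs())
ims=[]
for n in ['scene','top']:
    c=cam(n); print(n,c[2],c[3:]); save(c,n+'0.png')
    for t in ['dipper','dipper_grip','dipper_mouth','empty_bin','stud_bin','nut0','spanner','collet_chuck','grease_tin']:
        for m in spotter.mark_of(n,t)[:2]:
            if m['confidence']>.2: print(t,np.round(m['uv'],1),round(m['confidence'],2),pt(c,*m['uv']),pt(c,*m['uv'],0))
E
```

```text
{'time': 0.0, 'q': array([74.542,  5.01 , 10.033, 95.1  ,  0.002, 89.999]), 'qd': array([ 0.116, -0.062,  0.046,  0.104, -0.011,  0.017]), 'joint_efforts': array([ -0.002, -52.038,  46.481,   0.016,  -0.   ,  -0.   ]), 'ee_pos': array([0.147, 0.53 , 0.231]), 'tcp_rot': array([-179.922,   -0.002,  164.543]), 'wrist_force': array([ 1.198, -0.465, -0.448]), 'torque': array([ 0.026,  0.011, -0.041]), 'grasp_force': 0.0, 'opening': 0.0856651813318756}
scene [[ 0.597  0.449 -0.665  1.324]
 [ 0.802 -0.346  0.487 -0.612]
 [-0.011 -0.824 -0.566  0.692]
 [ 0.     0.     0.     1.   ]] (np.float64(410.548818519974), 253.02778699577527, 192.95952878370815)
dipper [242.1 219.6] 0.66 [ 0.617 -0.13   0.019] [ 0.597 -0.117  0.   ]
dipper_grip [199.6 213.3] 0.96 [ 0.554 -0.221  0.044] [ 0.502 -0.194  0.   ]
empty_bin [288.9 184.1] 0.96 [0.604 0.041 0.056] [0.541 0.099 0.   ]
empty_bin [323.2 225.3] 0.54 [0.771 0.015 0.027] [0.748 0.04  0.   ]
stud_bin [326.5 157.2] 0.95 [0.543 0.253 0.042] [0.493 0.308 0.   ]
nut0 [250.4 211.5] 0.64 [ 0.597 -0.089  0.015] [ 0.581 -0.077 -0.   ]
nut0 [237.2 222.1] 0.5
[... 494 characters left out ...]
[ 0.597 -0.113  0.001] [ 0.598 -0.113  0.   ]
dipper_grip [325.5 196.5] 0.94 [ 0.553 -0.223  0.043] [ 0.561 -0.229  0.   ]
dipper_grip [224.9 125.4] 0.23 [0.734 0.019 0.052] [0.752 0.023 0.   ]
dipper_mouth [279.1 179.5] 0.86 [ 0.606 -0.114  0.002] [ 0.606 -0.114  0.   ]
empty_bin [190.  209.3] 0.81 [0.533 0.11  0.002] [0.534 0.111 0.   ]
nut0 [284.3 184.6] 0.63 [ 0.589 -0.125  0.019] [ 0.593 -0.126 -0.   ]
nut0 [276.5 185.3] 0.45 [ 0.588 -0.106  0.018] [ 0.592 -0.107  0.   ]
spanner [402.6 268.5] 0.91 [ 0.381 -0.406  0.006] [ 0.381 -0.408 -0.   ]
collet_chuck [221.4 124.9] 0.71 [0.733 0.027 0.059] [0.753 0.032 0.   ]
grease_tin [329.1 140.2] 0.8 [ 0.692 -0.236  0.052] [ 0.708 -0.244  0.   ]
```

View pics/top0.png

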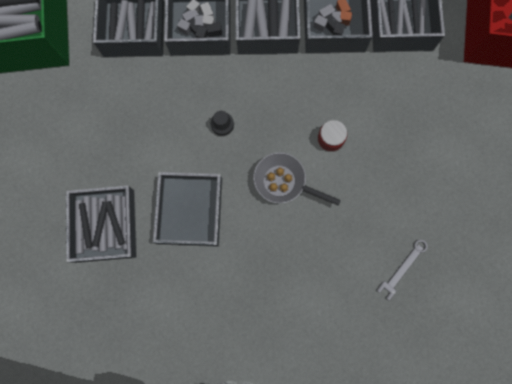

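View pics/scene0.png

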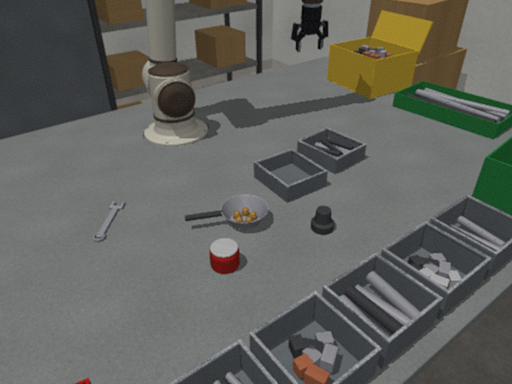

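Top view: the dipper cup is at (279,179), with its handle running to (338,201). The empty bin is centred at (188,210) with the stud bin to its left at (98,224). The chuck is at (221,123), the tin at (333,135) and the spanner at (403,270). The scene view agrees: empty bin at (290,175), handle at (205,215). I'll refine the handle and bin positions from the depth data.

```bash
python3 - <<'E'
from h import *
np.set_printoptions(precision=4,suppress=True)
def cloud(c):
    p,d,E,f,cx,cy=c; v,u=np.mgrid[:d.shape[0],:d.shape[1]]
    P=np.stack([(u-cx)/f*d,(v-cy)/f*d,d],-1)@E[:3,:3].T+E[:3,3]; P[d<=0]=np.nan; return P
for n in ['top','scene']:
    c=cam(n); P=cloud(c).reshape(-1,3)
    def box(x0,x1,y0,y1,z0,z1): 
        l=[x0,y0,z0];h=[x1,y1,z1]; return P[np.all((P>l)&(P<h),1)]
    b=box(.42,.64,.01,.2,.045,.065); r=cv2.minAreaRect(b[:,:2].astype(np.float32)*1000); print(n,'bin',r,len(b),np.median(b[:,2]))
    k=box(.5,.7,-.2,-.03,.034,.05); (cx,cy),rr=cv2.minEnclosingCircle(k[:,:2].astype(np.float32)*1000); print('cup',cx,cy,rr,len(k))
    g=box(.5,.62,-.275,-.185,.025,.06); m=g[:,:2].mean(0); w=np.linalg.svd(g[:,:2]-m)[2][0]; print('handle',m,np.degrees(np.arctan2(*w[::-1])),np.percentile(g[:,2],[50,90]),len(g),g.min(0))
c1=cam('top');m1=spotter.mark_of('top','dipper_grip')[0];c2=cam('scene');m2=spotter.mark_of('scene','dipper_grip')[0]
def ray(c,m):
    a=pt(c,*m['uv'],0)-c[2][:3,3]; return c[2][:3,3],a/np.linalg.norm(a)
o1,a1=ray(c1,m1);o2,a2=ray(c2,m2)
s=np.linalg.lstsq(np.stack([a1,-a2],1),o2-o1,rcond=None)[0]; print('grip tri',o1+a1*s[0],o2+a2*s[1])
E
python3 -m jog '[{"rotation":[0,0,-97.5],"translation":[406,-753,-30],"grip":85},{"rotation":[0,0,-97.5],"translation":[406,-753,-30],"grip":85},{"rotation":[0,0,-97.5],"translation":[406,-753,-30],"grip":85},{"rotation":[0,0,-97.5],"translation":[406,-753,-30],"grip":85},{"rotation":[0,0,-97.5],"translation":[406,-753,-30],"grip":85},{"rotation":[0,0,-97.5],"translation":[406,-753,-30],"grip":85},{"rotation":[0,0,-97.5],"translation":[406,-753,-30],"grip":85},{"rotation":[0,0,-97.5],"translation":[406,-753,-30],"grip":85},{"rotation":[0,0,-97.5],"translation":[406,-753,-30],"grip":85},{"rotation":[0,0,-97.5],"translation":[406,-753,-30],"grip":85},{"rotation":[0,0,-97.5],"translation":[406,-753,-30],"grip":85},{"rotation":[0,0,-97.5],"translation":[406,-753,-30],"grip":85},{"rotation":[0,0,-97.5],"translation":[406,-753,-30],"grip":85},{"rotation":[0,0,-97.5],"translation":[406,-753,-30],"grip":85},{"rotation":[0,0,-97.5],"translation":[406,-753,-30],"grip":85},{"rotation":[0,0,-97.5],"translation":[406,-753,-30],"grip":85},{"rotation":[0,0,-97.5],"translation":[406,-753,-30],"grip":85},{"rotation":[0,0,-97.5],"translation":[406,-753,-30],"grip":85},{"rotation":[0,0,-97.5],"translation":[406,-753,-30],"grip":85},{"rotation":[0,0,-97.5],"translation":[406,-753,-30],"grip":85}]'
```

```text
top bin ((529.5601806640625, 109.61388397216797), (151.36459350585938, 171.2776641845703), 87.32467651367188) 730 0.05359584528765293
cup 593.4429931640625 -127.33836364746094 80.26533508300781 487
handle [ 0.5537 -0.2211] -114.48439314361131 [0.0411 0.0444] 210 [ 0.5328 -0.2575  0.0314]
scene bin ((529.3413696289062, 110.17123413085938), (155.30258178710938, 174.91078186035156), 87.924072265625) 638 0.053596087405207826
cup 599.1150512695312 -127.95606231689453 78.80232238769531 413
handle [ 0.5589 -0.2221] -114.48263197482879 [0.042  0.0453] 189 [ 0.5373 -0.2577  0.0297]
grip tri [ 0.5523 -0.224   0.0352] [ 0.5579 -0.2138  0.0348]
time: 3.3
ee_pos: [0.5523, -0.2222, 0.2015]
tcp_rot: [-180.0, -0.0, 67.1]
wrist_force: [-0.0, 1.1, -0.5]
opening: 0.0847
grasp_force: 0.0
```

The bin is at (0.5295, 0.110) with its long side along x, and the handle points at yaw 65.5°. Next is a wrist view of the handle.

```bash
python3 - <<'E'
from h import *
np.set_printoptions(precision=4,suppress=True)
c=cam('wrist'); save(c,'w1.png'); print(c[2][:3,3])
for t in ['dipper_grip','dipper_mouth']:
    for m in spotter.mark_of('wrist',t)[:1]: print(t,m['uv'],m['confidence'],pt(c,*m['uv']),pt(c,*m['uv'],.036))
p,d,E,f,cx,cy=c; v,u=np.mgrid[:d.shape[0],:d.shape[1]]
P=(np.stack([(u-cx)/f*d,(v-cy)/f*d,d],-1)@E[:3,:3].T+E[:3,3]).reshape(-1,3)
P=P[(d.ravel()>0)]
g=P[np.all((P>[.5,-.29,.036])&(P<[.61,-.19,.06]),1)]
m=g[:,:2].mean(0); w=np.linalg.svd(g[:,:2]-m,full_matrices=False)[2][0]; print('handle',m,np.degrees(np.arctan2(*w[::-1])),g[:,2].max(),np.percentile(g[:,2],95),len(g),g.min(0),g.max(0))
E
```

```text
[ 0.584  -0.1454  0.3442]
dipper_grip [258.9, 167.4] 0.58 [ 0.5586 -0.2174  0.0434] [ 0.558  -0.2191  0.036 ]
dipper_mouth [259.8, 37.5] 0.86 [ 0.6064 -0.1066  0.0045] [ 0.6043 -0.1102  0.036 ]
handle [ 0.5531 -0.2211] 65.28001841305684 0.04652529649072873 0.04465096642194273 1070 [ 0.5326 -0.2564  0.036 ] [ 0.5751 -0.1901  0.0465]
```

View pics/w1.png

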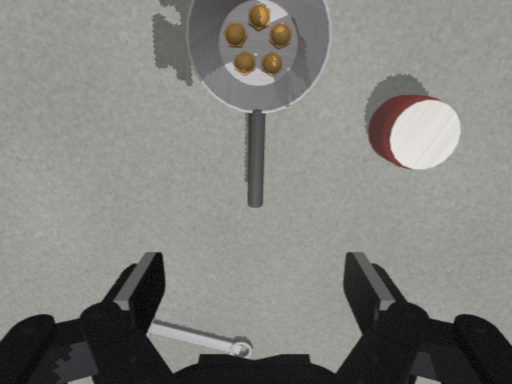

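Wrist view: the handle runs from (258,112) to (255,205), the cup mouth is centred near (259,38) and holds all five nuts, and the tin is at (415,135), clear of the fingers. The grip point comes out at (0.556, -0.2145, 0.036) with yaw 65.3°, and the free end and mouth are where they should be. Descending and gripping now.

```bash
python3 -m jog '[{"rotation":[0,0,-1.8],"translation":[3.5,7.5,-40],"grip":85},{"rotation":[0,0,-1.8],"translation":[3.5,7.5,-80],"grip":85},{"rotation":[0,0,-1.8],"translation":[3.5,7.5,-115],"grip":85},{"rotation":[0,0,-1.8],"translation":[3.5,7.5,-140],"grip":85},{"rotation":[0,0,-1.8],"translation":[3.5,7.5,-160],"grip":85},{"rotation":[0,0,-1.8],"translation":[3.5,7.5,-175],"grip":85},{"rotation":[0,0,-1.8],"translation":[3.5,7.5,-185],"grip":85},{"rotation":[0,0,-1.8],"translation":[3.5,7.5,-185],"grip":85},{"rotation":[0,0,-1.8],"translation":[3.5,7.5,-185],"grip":40}]' 100 && python3 -m jog '[{"rotation":[0,0,0],"translation":[0,0,0],"grip":8},{"rotation":[0,0,0],"translation":[0,0,0],"grip":8},{"rotation":[0,0,0],"translation":[0,0,0],"grip":8},{"rotation":[0,0,0],"translation":[0,0,0],"grip":8},{"rotation":[0,0,0],"translation":[0,0,0],"grip":8},{"rotation":[0,0,0],"translation":[0,0,0],"grip":8},{"rotation":[0,0,0],"translation":[0,0,0],"grip":8},{"rotation":[0,0,0],"translation":[0,0,0],"grip":8}]'
```

```text
time: 4.35
ee_pos: [0.5565, -0.2154, 0.0173]
tcp_rot: [179.9, -0.0, 65.3]
wrist_force: [0.1, -0.7, 0.5]
opening: 0.0729
grasp_force: 0.0
time: 5.15
ee_pos: [0.5561, -0.2156, 0.0164]
tcp_rot: [180.0, 0.0, 65.2]
wrist_force: [-1.0, -1.7, 2.5]
opening: 0.0132
grasp_force: 97.5
```

```bash
python3 -m jog '[{"rotation":[0,0,0],"translation":[0,0,3],"grip":8},{"rotation":[0,0,0],"translation":[0,0,8],"grip":8},{"rotation":[0,0,0],"translation":[0,0,15],"grip":8},{"rotation":[0,0,0],"translation":[0,0,24],"grip":8},{"rotation":[0,0,0],"translation":[0,0,36],"grip":8},{"rotation":[0,0,0],"translation":[0,0,50],"grip":8},{"rotation":[0,0,0],"translation":[0,0,64],"grip":8},{"rotation":[0,0,0],"translation":[0,0,76],"grip":8},{"rotation":[0,0,0],"translation":[0,0,84],"grip":8},{"rotation":[0,0,0],"translation":[0,0,88],"grip":8},{"rotation":[0,0,0],"translation":[0,0,90],"grip":8},{"rotation":[0,0,0],"translation":[0,0,90],"grip":8},{"rotation":[0,0,0],"translation":[0,0,90],"grip":8}]'
python3 - <<'E'
from h import *
np.set_printoptions(precision=4,suppress=True)
c=cam('wrist'); w=cam('scene'); cv2.imwrite('pics/l1.png',np.hstack([c[0][:,:,::-1][:300,150:400],w[0][:,:,::-1][100:300,120:380].repeat(1,0)[:,:] if 0 else cv2.resize(w[0][:,:,::-1][110:290,140:340],(333,300))]))
p,d,E,f,cx,cy=c; v,u=np.mgrid[:d.shape[0],:d.shape[1]]
P=(np.stack([(u-cx)/f*d,(v-cy)/f*d,d],-1)@E[:3,:3].T+E[:3,3])
m=spotter.mark_of('wrist','dipper_mouth')[0]; print(m)
o=readout.get_obs(); a=np.array([.418,.909]); q=P[d>0]; r=q[:,:2]-o['ee_pos'][:2]
s=r@a; t=r@[-.909,.418]
for lo in range(10,190,15):
    k=(abs(t)<.006)&(s>lo/1000)&(s<lo/1000+.008)&(q[:,2]>.06); print(lo+4,k.sum(),np.median(q[k,2]) if k.any() else None)
E
```

```text
time: 6.45
ee_pos: [0.5559, -0.2153, 0.1057]
tcp_rot: [-179.9, 0.0, 65.2]
wrist_force: [0.3, 0.1, -4.0]
opening: 0.0129
grasp_force: 97.6Traceback (most recent call last):
  File "<stdin>", line 6, in <module>
IndexError: list index out of range
```

View pics/l1.png

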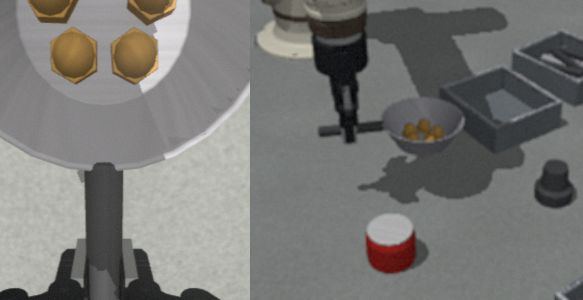

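The dipper is held level and all five nuts are in the cup (left half, cup bottom; right half, cup at (425,125)). Moving over the bin now.

```bash
python3 -m jog '[{"rotation":[0,0,0],"translation":[0,2,8],"grip":8},{"rotation":[0,0,1],"translation":[0,8,18],"grip":8},{"rotation":[0,0,3],"translation":[1,20,28],"grip":8},{"rotation":[0,0,5],"translation":[2,36,36],"grip":8},{"rotation":[0,0,7],"translation":[2,54,40],"grip":8},{"rotation":[0,0,9],"translation":[3,72,40],"grip":8},{"rotation":[0,0,11],"translation":[4,90,40],"grip":8},{"rotation":[0,0,13],"translation":[5,108,40],"grip":8},{"rotation":[0,0,15],"translation":[5,126,40],"grip":8},{"rotation":[0,0,17],"translation":[6,144,40],"grip":8},{"rotation":[0,0,19],"translation":[7,162,40],"grip":8},{"rotation":[0,0,21],"translation":[8,180,40],"grip":8},{"rotation":[0,0,23],"translation":[8,194,40],"grip":8},{"rotation":[0,0,24],"translation":[9,204,40],"grip":8},{"rotation":[0,0,25],"translation":[9,209,40],"grip":8},{"rotation":[0,0,25],"translation":[9,210,40],"grip":8},{"rotation":[0,0,25],"translation":[9,210,40],"grip":8}]'
python3 - <<'E'
from h import *
o=readout.get_obs(); print(np.round(o['q'],1))
c=cam('top'); w=cam('scene'); cv2.imwrite('pics/l2.png',np.hstack([cv2.resize(c[0][100:270,110:310,::-1],(353,300)),cv2.resize(w[0][:,:,::-1][70:250,200:400],(333,300))]))
E
```

```text
time: 8.3
ee_pos: [0.5651, -0.0056, 0.1463]
tcp_rot: [-180.0, 0.0, 90.2]
wrist_force: [-0.2, -1.3, -4.2]
opening: 0.0133
grasp_force: 97.6
[-0.6  6.2  1.9 85.8 -0.  89.2]
```

View pics/l2.png

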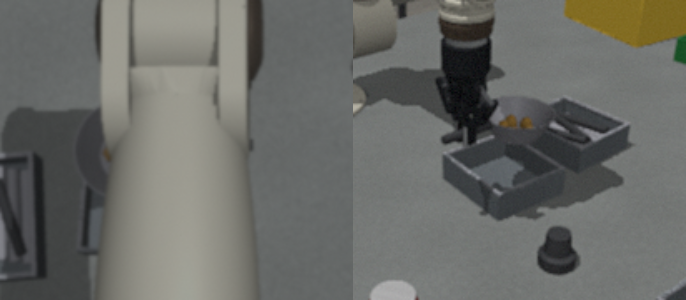

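```bash
python3 -m jog '[{"rotation":[0,-2,0],"translation":[1,0,0],"grip":8},{"rotation":[0,-5,0],"translation":[2,0,0],"grip":8},{"rotation":[0,-10,0],"translation":[3,0,0],"grip":8},{"rotation":[0,-15,0],"translation":[5,0,1],"grip":8},{"rotation":[0,-20,0],"translation":[7,0,1],"grip":8},{"rotation":[0,-25,0],"translation":[8,0,2],"grip":8},{"rotation":[0,-30,0],"translation":[10,0,3],"grip":8},{"rotation":[0,-35,0],"translation":[11,0,4],"grip":8},{"rotation":[0,-40,0],"translation":[13,0,5],"grip":8},{"rotation":[0,-45,0],"translation":[14,0,6],"grip":8},{"rotation":[0,-48,0],"translation":[14,0,7],"grip":8},{"rotation":[0,-50,0],"translation":[15,0,7],"grip":8},{"rotation":[0,-50,0],"translation":[15,0,7],"grip":8}]'
python3 - <<'E'
from h import *
o=readout.get_obs(); print(np.round(o['q'],1))
E
```

```text
time: 9.7
ee_pos: [0.5789, -0.006, 0.1516]
tcp_rot: [130.1, 0.2, 90.1]
wrist_force: [-0.4, -0.3, -4.4]
opening: 0.0128
grasp_force: 98.1
[ -0.9 -39.4 -49.6  29.9   0.7  89.2]
```

```bash
cat > k.py <<'E'
import numpy as np
from scipy.optimize import least_squares
from scipy.spatial.transform import Rotation as R
D=np.array([[5.01,10.033,95.1,.55,.231],[6.2,1.9,85.8,.5651,.1463],[-39.4,-49.6,29.9,.5789,.1516]])
def fk2(p,q2,q3,q4):
    r0,a,b,h,L,e=p; A,B,C=np.radians([q2,q2-q3+90,q2-q3+q4+90])
    return np.array([r0+a*np.sin(A)+b*np.sin(B)-e*np.cos(B)+L*np.sin(C),h+a*np.cos(A)+b*np.cos(B)+e*np.sin(B)+L*np.cos(C)])
def res(p): return np.r_[np.concatenate([(fk2(p,*d[:3])-d[3:])*1000 for d in D]),(p-[0.,.4,.4,.4,.3,0])*[30,3,3,3,3,30]]
P=least_squares(res,[0,.4,.4,.4,.3,0]).x
def fk(q):
    A=R.from_euler('z',q[0],degrees=True); pit=q[1]-q[2]+q[3]+90
    p0=P.copy(); L=p0[4]; p0[4]=0; w=fk2(p0,q[1],q[2],q[3])
    d=A.as_matrix()@R.from_euler('y',pit,degrees=True).as_matrix()@R.from_euler('x',q[4],degrees=True).as_matrix()@[0,0,1]
    return A.apply([w[0],0,w[1]])+L*d,d
lo=[-179,-48.5,-65.8,-126,-82];hi=[179,103.8,70.7,130,87]
def ik(t,d,q0):
    f=lambda q:np.r_[(fk(q)[0]-t)*1000,(fk(q)[1]-d)*300]
    s=least_squares(f,np.clip(q0,np.array(lo)+.1,np.array(hi)-.1),bounds=(lo,hi)); return s.x,np.linalg.norm(s.fun)
if __name__=='__main__':
    np.set_printoptions(precision=3,suppress=True); print(P,res(P)[:6])
    for phi in [90,110,120,130,140]:
      for h in [.165,.2]:
        u=np.array([np.cos(np.radians(phi)),np.sin(np.radians(phi)),0]); s=np.array([u[1],-u[0],0])
        G=np.array([.53,.11,h])+.035*s-.115*u; q=[0,6,2,86,0]
        for th in range(0,111,10):
            t=np.radians(th); d=s*np.sin(t)-np.array([0,0,1])*np.cos(t); q,e=ik(G+.0196*d,d,q)
            if th in(60,90,100,110): print(phi,h,th,q.round(0),round(e,1))
E
python3 k.py
```

```text
[0.003 0.411 0.517 0.161 0.42  0.036] [ 0.202  0.029 -0.195 -0.053 -0.011  0.026]
90 0.165 60 [ -1. -46. -59.  17.  -1.] 0.0
90 0.165 90 [-18. -28. -66. -30. -25.] 82.5
90 0.165 100 [  -2.   22.  -66. -105.   -3.] 51.2
90 0.165 110 [  -2.   27.  -66. -115.   -2.] 13.5
90 0.2 60 [ -1. -47. -56.  22.  -1.] 0.0
90 0.2 90 [ -4. -43. -66. -14.  -5.] 70.3
90 0.2 100 [  -3.   16.  -66. -100.   -4.] 63.2
90 0.2 110 [  -2.   22.  -66. -111.   -2.] 26.4
110 0.165 60 [-21. -30. -51.  16. -34.] 0.0
110 0.165 90 [-29. -11. -65. -55. -49.] 0.0
110 0.165 100 [-28.   7. -63. -85. -47.] 0.0
110 0.165 110 [ -25.   24.  -58. -110.  -41.] 0.0
110 0.2 60 [-21. -31. -48.  21. -34.] 0.0
110 0.2 90 [-29. -18. -65. -47. -49.] 0.0
110 0.2 100 [-28.  -2. -64. -77. -47.] 0.0
110 0.2 110 [ -25.   16.  -60. -103.  -41.] 0.0
120 0.165 60 [-25. -20. -44.  20. -45.] 0.0
120 0.165 90 [-33.  -0. -56. -56. -63.] 0.0
120 0.165 100 [-32.  13. -55. -88. -60.] 0.0
120 0.165 110 [ -29.   27.  -51. -113.  -54.] 0.0
120 0.2 60 [-25. -22. -42.  25. -45.] 0.0
120 0.2 90 [-33.  -6. -56. -49. -63.] 0.0
120 0.2 100 [-32.   6. -56. -82. -60.] 0.0
120 0.2 110 [ -29.   20.  -53. -108.  -54.] 0.0
130 0.165 60 [-26. -11. -37.  28. -52.] 0.0
130 0.165 90 [-33.   8. -47. -55. -73.] 0.0
130 0.165 100 [-33.  19. -46. -95. -70.] 0.0
130 0.165 110 [ -30.   31.  -43. -120.  -62.] 0.0
130 0.2 60 [-26. -13. -35.  33. -52.] 0.0
130 0.2 90 [-33.   3. -47. -50. -73.] 0.0
130 0.2 100 [-33.  14. -46. -90. -70.] 0.0
130 0.2 110 [ -30.   25.  -44. -116.  -62.] 0.0
140 0.165 60 [-26.  -2. -29.  40. -57.] 0.0
140 0.165 90 [-32.  15. -38. -53. -82.] 2.1
140 0.165 100 [ -32.   25.  -37. -113.  -77.] 0.0
140 0.165 110 [ -29.   33.  -36. -126.  -67.] 11.4
140 0.2 60 [-26.  -4. -27.  44. -57.] 0.0
140 0.2 90 [-32.  11. -37. -49. -82.] 2.1
140 0.2 100 [ -32.   20.  -37. -108.  -77.] 0.0
140 0.2 110 [ -29.   29.  -36. -126.  -67.] 4.6
```

The tool can't tilt far enough pointing straight out, because joints 2 and 3 run into their limits. An oblique yaw of about 120° is reachable, so I'll swing to that while still over the bin.

```bash
python3 -m jog '[{"rotation":[0,0,1],"translation":[2,1,4],"grip":8},{"rotation":[0,0,4],"translation":[7,5,10],"grip":8},{"rotation":[0,0,8],"translation":[14,11,14],"grip":8},{"rotation":[0,0,12],"translation":[21,16,14],"grip":8},{"rotation":[0,0,16],"translation":[28,22,14],"grip":8},{"rotation":[0,0,20],"translation":[35,27,14],"grip":8},{"rotation":[0,0,24],"translation":[42,33,14],"grip":8},{"rotation":[0,0,27],"translation":[47,37,14],"grip":8},{"rotation":[0,0,29],"translation":[50,39,14],"grip":8},{"rotation":[0,0,30],"translation":[51,40,14],"grip":8},{"rotation":[0,0,30],"translation":[51,40,14],"grip":8}]'
python3 - <<'E'
from h import *
import k
o=readout.get_obs(); print(np.round(o['q'],1), k.fk(o['q'][:5]))
c=cam('scene'); cv2.imwrite('pics/l3.png',cv2.resize(c[0][50:250,190:410,::-1],(660,600)))
E
```

```text
time: 10.8
ee_pos: [0.6317, 0.0341, 0.1676]
tcp_rot: [130.0, 0.2, 120.1]
wrist_force: [-0.3, -1.3, -3.8]
opening: 0.013
grasp_force: 98.1
[ -9.6 -22.5 -36.5  33.4  29.2  61.8] (array([ 0.56144423, -0.30329684,  0.17972366]), array([ 0.5001677 , -0.57987035, -0.64310392]))
```

View pics/l3.png

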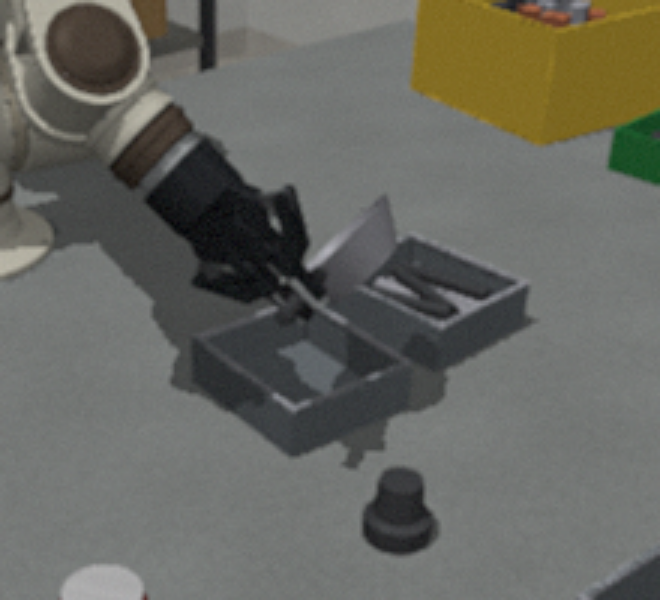

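```bash
cat > k2.py <<'E'
import numpy as np
from scipy.optimize import least_squares
from scipy.spatial.transform import Rotation as R
Q=np.array([[74.542,5.01,10.033,95.1,0],[-.6,6.2,1.9,85.8,0],[-.9,-39.4,-49.6,29.9,.7],[-9.6,-22.5,-36.5,33.4,29.2]])
T=np.array([[.147,.53,.231],[.5651,-.0056,.1463],[.5789,-.006,.1516],[.6317,.0341,.1676]])
def fk(q,p):
    r0,a,b,h,L,e,m=p; A,B=np.radians([q[1],q[1]-q[2]+90]); z=R.from_euler('z',q[0],degrees=True)
    w=[r0+a*np.sin(A)+b*np.sin(B)-e*np.cos(B),0,h+a*np.cos(A)+b*np.cos(B)+e*np.sin(B)]
    M=R.from_euler('y',q[1]-q[2]+q[3]+90,degrees=True); d=R.from_euler('x',-q[4],degrees=True).apply([0,0,1])
    return z.apply(w+M.apply([0,0,m])+L*M.apply(d)),z.apply(M.apply(d)),z.apply(w)
p0=np.array([0,.4,.4,.4,.2,0,.05])
P=least_squares(lambda p:np.r_[np.concatenate([(fk(q,p)[0]-t)*1000 for q,t in zip(Q,T)]),(p-p0)*[30,3,3,3,3,30,3]],p0).x
lo=np.array([-179,-48.5,-65.8,-126,-82]);hi=np.array([179,103.8,70.7,130,87])
def ik(t,d,q0):
    s=least_squares(lambda q:np.r_[(fk(q,P)[0]-t)*1000,(fk(q,P)[1]-d)*300],np.clip(q0,lo+.1,hi-.1),bounds=(lo,hi)); return s.x,np.linalg.norm(s.fun)
if __name__=='__main__':
    np.set_printoptions(precision=3,suppress=True); print(P,[(fk(q,P)[0]-t)*1000 for q,t in zip(Q,T)])
    for phi in [110,120,130]:
      for h in [.18,.22]:
        u=np.array([np.cos(np.radians(phi)),np.sin(np.radians(phi)),0]); s=np.array([u[1],-u[0],0])
        G=np.array([.53,.11,h])+.035*s-.115*u; q=Q[3]
        for th in range(50,116,5):
            t=np.radians(th); d=s*np.sin(t)-np.array([0,0,1])*np.cos(t); q,e=ik(G+.0196*d,d,q)
            if th in(90,100,105,110): print(phi,h,th,q.round(0),round(e,1),fk(q,P)[2])
E
python3 k2.py
```

```text
[0.001 0.415 0.519 0.159 0.285 0.037 0.139] [array([-0.382,  0.196,  0.137]), array([-0.027, -0.318, -0.279]), array([ 0.106,  0.383, -0.02 ]), array([-0.173, -0.042,  0.164])]
110 0.18 90 [-14. -17. -66. -48.  36.] 24.7 [ 0.242 -0.059  0.189]
110 0.18 100 [-13.   5. -66. -85.  33.] 12.9 [ 0.237 -0.053  0.093]
110 0.18 105 [-12.  11. -66. -94.  30.] 0.0 [ 0.231 -0.047  0.07 ]
110 0.18 110 [ -11.   21.  -62. -106.   29.] 0.0 [ 0.242 -0.047  0.035]
110 0.22 90 [-13. -27. -66. -37.  35.] 17.5 [ 0.233 -0.055  0.235]
110 0.22 100 [-13.  -4. -66. -75.  34.] 18.7 [ 0.244 -0.056  0.134]
110 0.22 105 [-12.   3. -66. -87.  31.] 7.5 [ 0.24  -0.05   0.102]
110 0.22 110 [-11.  11. -64. -98.  29.] 0.0 [ 0.242 -0.047  0.075]
120 0.18 90 [-15. -12. -64. -52.  45.] 0.0 [ 0.254 -0.068  0.18 ]
120 0.18 100 [-15.   7. -62. -83.  44.] 0.0 [ 0.261 -0.068  0.1  ]
120 0.18 105 [-14.  16. -60. -97.  42.] 0.0 [ 0.27  -0.068  0.063]
120 0.18 110 [ -14.   25.  -57. -108.   40.] 0.0 [ 0.281 -0.068  0.027]
120 0.22 90 [-15. -20. -63. -43.  45.] 0.0 [ 0.254 -0.068  0.22 ]
120 0.22 100 [-15.  -3. -63. -74.  44.] 0.0 [ 0.261 -0.068  0.14 ]
120 0.22 105 [-14.   7. -61. -89.  42.] 0.0 [ 0.27  -0.068  0.103]
120 0.22 110 [ -14.   16.  -59. -101.   40.] 0.0 [ 0.281 -0.068  0.067]
130 0.18 90 [-16.  -5. -58. -53.  56.] 0.0 [ 0.294 -0.087  0.18 ]
130 0.18 100 [-16.  13. -56. -87.  55.] 0.0 [ 0.303 -0.087  0.092]
130 0.18 105 [ -15.   22.  -53. -100.   53.] 0.0 [ 0.313 -0.087  0.052]
130 0.18 110 [ -15.   30.  -50. -112.   50.] 0.0 [ 0.326 -0.086  0.015]
130 0.22 90 [-16. -12. -57. -46.  56.] 0.0 [ 0.294 -0.087  0.22 ]
130 0.22 100 [-16.   5. -57. -79.  55.] 0.0 [ 0.303 -0.087  0.132]
130 0.22 105 [-15.  14. -55. -94.  53.] 0.0 [ 0.313 -0.087  0.092]
130 0.22 110 [ -15.   22.  -52. -106.   50.] 0.0 [ 0.326 -0.086  0.055]
```

```bash
python3 -m jog '[{"rotation":[0,0,2],"translation":[2,4,0],"grip":8},{"rotation":[0,0,5],"translation":[6,10,0],"grip":8},{"rotation":[0,0,8],"translation":[9,15,0],"grip":8},{"rotation":[0,0,10],"translation":[11,19,0],"grip":8},{"rotation":[0,0,10],"translation":[11,19,0],"grip":8}]' && python3 -m jog '[{"rotation":[1.3,-1.5,0],"translation":[0,0,1],"grip":8},{"rotation":[3.9,-4.6,0],"translation":[1,1,2],"grip":8},{"rotation":[6.4,-7.7,0],"translation":[2,1,3],"grip":8},{"rotation":[9.6,-11.5,0],"translation":[2,2,4],"grip":8},{"rotation":[12.9,-15.3,0],"translation":[3,2,6],"grip":8},{"rotation":[14.1,-16.9,0],"translation":[3,2,7],"grip":8},{"rotation":[15.4,-18.4,0],"translation":[3,2,7],"grip":8},{"rotation":[16.7,-19.9,0],"translation":[3,3,8],"grip":8},{"rotation":[18,-21.4,0],"translation":[3,3,9],"grip":8},{"rotation":[19.3,-23,0],"translation":[3,3,9],"grip":8},{"rotation":[20.6,-24.5,0],"translation":[3,3,10],"grip":8},{"rotation":[21.9,-26,0],"translation":[3,3,11],"grip":8},{"rotation":[23.1,-27.6,0],"translation":[3,3,11],"grip":8},{"rotation":[24.4,-29.1,0],"translation":[3,3,12],"grip":8},{"rotation":[25.7,-30.6,0],"translation":[3,3,13],"grip":8},{"rotation":[25.7,-30.6,0],"translation":[3,3,13],"grip":8},{"rotation":[25.7,-30.6,0],"translation":[3,3,13],"grip":8},{"rotation":[25.7,-30.6,0],"translation":[3,3,13],"grip":8}]'
python3 - <<'E'
from h import *
o=readout.get_obs(); print(np.round(o['q'],1))
c=cam('scene'); t=cam('top'); w=cam('wrist'); cv2.imwrite('pics/l4.png',np.hstack([cv2.resize(c[0][80:240,220:380,::-1],(400,400)),cv2.resize(w[0][:,:,::-1],(400,400))]))
for n in ['scene','top','wrist']: print(n,[(np.round(m['uv']),round(m['confidence'],2)) for m in spotter.mark_of(n,'nut0')])
E
```

```text
time: 11.35
ee_pos: [0.6425, 0.0535, 0.1676]
tcp_rot: [130.0, 0.2, 130.2]
wrist_force: [0.3, -0.2, -4.1]
opening: 0.013
grasp_force: 98.2
time: 13.15
ee_pos: [0.6452, 0.0566, 0.1811]
tcp_rot: [90.0, 0.3, 130.0]
wrist_force: [0.3, -0.0, -1.6]
opening: 0.0131
grasp_force: 98.3
[-16.5  -4.7 -58.5 -53.7  56.5  89.7]
scene [(array([278., 171.]), 0.56), (array([286., 183.]), 0.5)]
top [(array([104., 224.]), 0.65), (array([209., 227.]), 0.64), (array([215., 210.]), 0.62), (array([202., 202.]), 0.61), (array([210., 238.]), 0.39), (array([196., 224.]), 0.37)]
wrist []
```

View pics/l4.png

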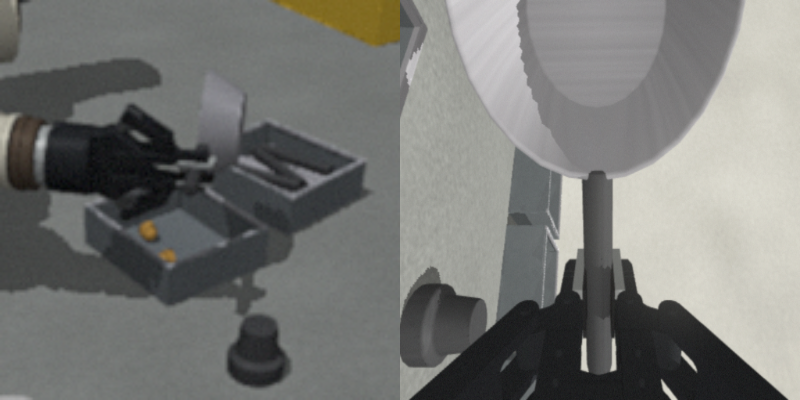

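The wrist camera shows an empty cup, the top camera marks five nuts inside the bin, and the wrist load dropped by about the weight of the nuts. Rolling the dipper back upright.

```bash
python3 -m jog '[{"rotation":[-3.9,4.6,0],"translation":[0,0,-2],"grip":8},{"rotation":[-7.7,9.2,0],"translation":[0,0,-4],"grip":8},{"rotation":[-11.6,13.8,0],"translation":[-1,-1,-6],"grip":8},{"rotation":[-15.4,18.4,0],"translation":[-1,-1,-8],"grip":8},{"rotation":[-19.3,23,0],"translation":[-2,-2,-10],"grip":8},{"rotation":[-23.8,28.3,0],"translation":[-3,-3,-12],"grip":8},{"rotation":[-28.3,33.7,0],"translation":[-4,-4,-14],"grip":8},{"rotation":[-32.8,39.1,0],"translation":[-6,-5,-15],"grip":8},{"rotation":[-37.3,44.4,0],"translation":[-7,-6,-17],"grip":8},{"rotation":[-41.8,49.8,0],"translation":[-9,-7,-18],"grip":8},{"rotation":[-46.3,55.2,0],"translation":[-10,-9,-19],"grip":8},{"rotation":[-50.8,60.5,0],"translation":[-12,-10,-19],"grip":8},{"rotation":[-54.7,65.1,0],"translation":[-14,-11,-20],"grip":8},{"rotation":[-56.6,67.4,0],"translation":[-14,-12,-20],"grip":8},{"rotation":[-57.9,68.9,0],"translation":[-15,-13,-20],"grip":8},{"rotation":[-57.9,68.9,0],"translation":[-15,-13,-20],"grip":8}]'
```

```text
time: 15.05
ee_pos: [0.6306, 0.0442, 0.1594]
tcp_rot: [-179.9, 0.0, 130.3]
wrist_force: [-0.4, 0.2, -2.0]
opening: 0.0134
grasp_force: 97.9
```

```bash
python3 -m jog '[{"rotation":[0,0,-2],"translation":[-2,-8,0],"grip":8},{"rotation":[0,0,-7],"translation":[-8,-28,0],"grip":8},{"rotation":[0,0,-13],"translation":[-15,-52,0],"grip":8},{"rotation":[0,0,-19],"translation":[-22,-76,0],"grip":8},{"rotation":[0,0,-25],"translation":[-29,-100,0],"grip":8},{"rotation":[0,0,-31],"translation":[-36,-124,0],"grip":8},{"rotation":[0,0,-37],"translation":[-43,-148,0],"grip":8},{"rotation":[0,0,-43],"translation":[-50,-172,0],"grip":8},{"rotation":[0,0,-49],"translation":[-56,-196,-8],"grip":8},{"rotation":[0,0,-55],"translation":[-63,-220,-22],"grip":8},{"rotation":[0,0,-60],"translation":[-69,-240,-38],"grip":8},{"rotation":[0,0,-63],"translation":[-73,-254,-54],"grip":8},{"rotation":[0,0,-65],"translation":[-75,-260,-65],"grip":8},{"rotation":[0,0,-65],"translation":[-75,-260,-70],"grip":8},{"rotation":[0,0,-65],"translation":[-75,-260,-70],"grip":8}]'
python3 - <<'E'
from h import *
np.set_printoptions(precision=4,suppress=True)
o=readout.get_obs(); c=cam('wrist'); t=cam('top'); s=cam('scene')
cv2.imwrite('pics/l5.png',np.hstack([cv2.resize(t[0][150:270,140:260,::-1],(400,400)),cv2.resize(s[0][130:270,170:310,::-1],(400,400))]))
print([(np.round(pt(t,*m['uv']),3),round(m['confidence'],2)) for m in spotter.mark_of('top','nut0')])
p,d,E,f,cx,cy=c; v,u=np.mgrid[:d.shape[0],:d.shape[1]]
q=(np.stack([(u-cx)/f*d,(v-cy)/f*d,d],-1)@E[:3,:3].T+E[:3,3])[d>0]
a=np.array([.418,.909]); r=q[:,:2]-o['ee_pos'][:2]; S=r@a; Tt=r@[-.909,.418]
for lo in range(16,64,8):
    k=(abs(Tt)<.003)&(S>lo/1000)&(S<lo/1000+.008)&(q[:,2]>.08); print('handle top',lo+4,k.sum(),np.median(q[k,2]) if k.any() else '')
k=(np.hypot(S-.115,Tt)<.03)&(q[:,2]>.03)
A=np.c_[S[k]-.115,Tt[k],np.ones(k.sum())]; co=np.linalg.lstsq(A,q[k,2],rcond=None)[0]; print('cup floor plane: pitch, roll slope, height',co,k.sum())
E
```

```text
time: 16.55
ee_pos: [0.5547, -0.2161, 0.09]
tcp_rot: [-179.9, 0.0, 65.3]
wrist_force: [0.1, 0.6, -1.0]
opening: 0.0132
grasp_force: 97.9
[(array([0.486, 0.049, 0.02 ]), 0.63), (array([0.456, 0.055, 0.023]), 0.58), (array([0.547, 0.08 , 0.025]), 0.56), (array([0.524, 0.046, 0.023]), 0.56), (array([0.488, 0.097, 0.022]), 0.48)]
handle top 20 257 0.11640100777199724
handle top 28 267 0.11617912419267289
handle top 36 281 0.11616135200050487
handle top 44 295 0.11593586721591521
handle top 52 355 0.11510575625410586
handle top 60 375 0.10291122456251131
cup floor plane: pitch, roll slope, height [-0.0211  0.0059  0.0748] 8848
```

View pics/l5.png

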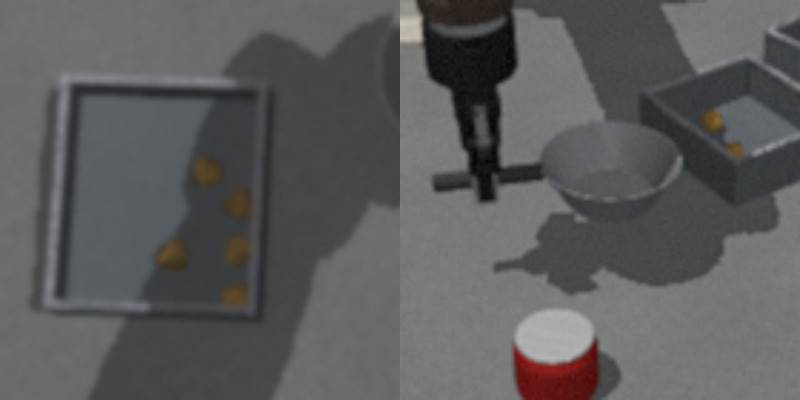

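Left: all five nuts are in the bin, between (170,170) and (235,295) in the crop. Right: the empty dipper is held level, its underside about 71 mm up. Lowering it.

```bash
python3 -m jog '[{"rotation":[0,0,0],"translation":[0,0,-6],"grip":8},{"rotation":[0,0,0],"translation":[0,0,-18],"grip":8},{"rotation":[0,0,0],"translation":[0,0,-32],"grip":8},{"rotation":[0,0,0],"translation":[0,0,-46],"grip":8},{"rotation":[0,0,0],"translation":[0,0,-56],"grip":8},{"rotation":[0,0,0],"translation":[0,0,-63],"grip":8},{"rotation":[0,0,0],"translation":[0,0,-67],"grip":8},{"rotation":[0,0,0],"translation":[0,0,-69],"grip":8},{"rotation":[0,0,0],"translation":[0,0,-70],"grip":8},{"rotation":[0,0,0],"translation":[0,0,-71],"grip":8},{"rotation":[0,0,0],"translation":[0,0,-72],"grip":8},{"rotation":[0,0,0],"translation":[0,0,-72],"grip":8},{"rotation":[0,0,0],"translation":[0,0,-72],"grip":8}]'
```

```text
time: 18.05
ee_pos: [0.5553, -0.2165, 0.0186]
tcp_rot: [-180.0, 0.0, 65.3]
wrist_force: [-0.1, -0.5, -1.7]
opening: 0.013
grasp_force: 98.0
```

```bash
python3 -m jog '[{"rotation":[0,0,0],"translation":[0,0,-1],"grip":8},{"rotation":[0,0,0],"translation":[0,0,-1],"grip":8},{"rotation":[0,0,0],"translation":[0,0,-2],"grip":8},{"rotation":[0,0,0],"translation":[0,0,-2],"grip":8},{"rotation":[0,0,0],"translation":[0,0,-2],"grip":8}]'
python3 - <<'E'
from h import *
np.set_printoptions(precision=4,suppress=True)
o=readout.get_obs(); c=cam('wrist'); print(o['wrist_force'],o['torque'])
p,d,E,f,cx,cy=c; v,u=np.mgrid[:d.shape[0],:d.shape[1]]
q=(np.stack([(u-cx)/f*d,(v-cy)/f*d,d],-1)@E[:3,:3].T+E[:3,3])[d>0]
a=np.array([.418,.909]); r=q[:,:2]-o['ee_pos'][:2]; S=r@a; Tt=r@[-.909,.418]
k=(np.hypot(S-.115,Tt)<.03)
A=np.c_[S[k]-.115,Tt[k],np.ones(k.sum())]; print(np.linalg.lstsq(A,q[k,2],rcond=None)[0])
k=(np.hypot(S-.115,Tt)>.09)&(S>.03)&(q[:,2]<.02); print('bench',np.median(q[k,2]))
E
```

```text
time: 18.55
ee_pos: [0.5552, -0.2166, 0.0166]
tcp_rot: [-180.0, 0.0, 65.3]
wrist_force: [-1.0, -1.6, 3.0]
opening: 0.0129
grasp_force: 98.4
[-1.0407 -1.6133  3.0456] [-0.2648  0.1375 -0.017 ]
[0.0029 0.0005 0.0043]
bench 0.0002114972721247027
```

The cup floor is level at 4.3 mm (the floor itself is 4 mm thick) and the bench is taking the load. Releasing, then rising straight up.

```bash
python3 -m jog '[{"rotation":[0,0,0],"translation":[0,0,0],"grip":30},{"rotation":[0,0,0],"translation":[0,0,0],"grip":50},{"rotation":[0,0,0],"translation":[0,0,0],"grip":85},{"rotation":[0,0,0],"translation":[0,0,0],"grip":85},{"rotation":[0,0,0],"translation":[0,0,0],"grip":85},{"rotation":[0,0,0],"translation":[0,0,0],"grip":85},{"rotation":[0,0,0],"translation":[0,0,0],"grip":85},{"rotation":[0,0,0],"translation":[0,0,15],"grip":85},{"rotation":[0,0,0],"translation":[0,0,40],"grip":85},{"rotation":[0,0,0],"translation":[0,0,80],"grip":85},{"rotation":[0,0,0],"translation":[0,0,120],"grip":85},{"rotation":[0,0,0],"translation":[0,0,160],"grip":85},{"rotation":[0,0,0],"translation":[0,0,170],"grip":85},{"rotation":[0,0,0],"translation":[0,0,170],"grip":85},{"rotation":[0,0,0],"translation":[0,0,170],"grip":85}]'
python3 - <<'E'
from h import *
np.set_printoptions(precision=4,suppress=True)
w=cam('wrist'); t=cam('top'); s=cam('scene')
cv2.imwrite('pics/l6.png',np.hstack([cv2.resize(w[0][:,:,::-1],(400,400)),cv2.resize(s[0][100:300,90:360,::-1],(400,400))]))
for n in ['nut0','spanner','collet_chuck','grease_tin']: print(n,[(np.round(pt(t,*m['uv']),3),round(m['confidence'],2)) for m in spotter.mark_of('top',n)])
E
```

```text
time: 20.1
ee_pos: [0.5549, -0.2163, 0.1856]
tcp_rot: [-179.9, 0.0, 65.3]
wrist_force: [0.2, 0.4, -0.8]
opening: 0.0853
grasp_force: 0.0
nut0 [(array([0.493, 0.055, 0.024]), 0.64), (array([0.527, 0.044, 0.023]), 0.63), (array([0.492, 0.094, 0.017]), 0.49), (array([0.456, 0.055, 0.025]), 0.48), (array([0.546, 0.075, 0.023]), 0.4)]
spanner [(array([ 0.382, -0.402,  0.006]), 0.77), (array([0.495, 0.059, 0.019]), 0.68)]
collet_chuck [(array([0.734, 0.029, 0.048]), 0.9)]
grease_tin [(array([0.551, 0.078, 0.023]), 0.63), (array([ 0.511, -0.152,  0.655]), 0.62)]
```

View pics/l6.png

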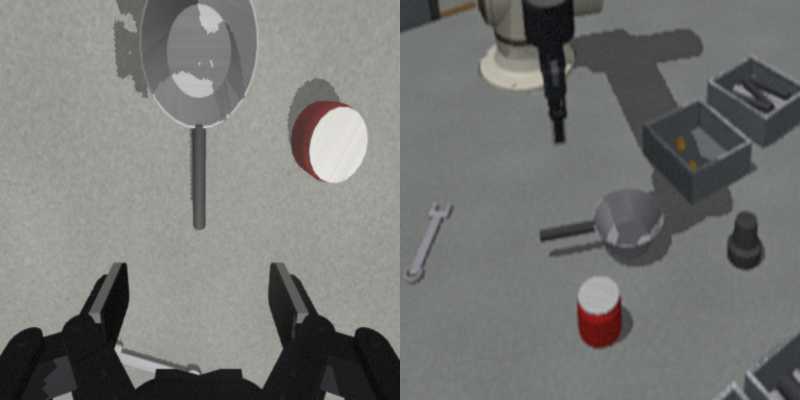

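The dipper stands upright and released, with the cup at (628,225) on the right and the handle free at (198,175) on the left. The five nuts are in the bin, and the spanner, chuck and tin are where they were. Handing in.

```bash
python3 -c "from workcell import bot; print(bot.job_done())"
```

```text
the job is handed in; nothing more can be done
None
```

I poured all five dome nuts into the empty bin, set the dipper down upright and released it, left the spanner, chuck and tin where they were, and handed the job in at about 20 s; no verdict was returned.

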